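Turn the truffle dish to the guest

ROBOT

A 6-joint arm with a two-finger parallel gripper is mounted at the origin on the work surface. World frame = base frame: x ahead of the robot, y to its left, z up, the work surface at z = 0. Lengths are in mm, angles in degrees, forces in N, time in s.
With the tool pointing down it reaches from about 300 to 850 mm from the base axis. Payload 4.2 kg.
Tool frame: the origin (TCP) lies on the centre line of the jaws, within the pads' length; the fingertips stand 14 mm ahead of it and the grasp point (between the pads) lies 5 mm behind it; z points along the fingers, y is the line along which they close (so a half turn about z gives the same grasp; the last joint's range is limited). The gripper opens to 91 mm and grips with 3 to 60 N. Pads are 32 mm wide; open, the fingers measure 118 mm over their backs; the gripper's body (76 mm by 178 mm) begins 60 mm behind the grasp point.
Start: joints at [-74.198, 18.312, 89.639, -0, 72.044, -1.146], TCP at [167.618, -550.042, 227.976] pointing down, gripper open.
Joint ranges: [-177.97, 177.97], [-48.28, 115.42], [12.27, 149.76], [-77.06, 257.06], [2.81, 150.46], [-146.56, 146.56]. Speed limits (degrees/s): [147.25, 147.25, 180, 180, 180, 180].

INTERFACE

Orientations are given as [roll, pitch, yaw] about the fixed x, y, z axes, in that order (R = Rz(yaw) Ry(pitch) Rx(roll)).
In Python, from workcell import env gives the robot as it stands.
- The arm moves only by the tool arm_command, never from a script. Its argument "motion" is a list of rows, each an object with "offset": the shift along the tool's x, y, z in m, a list of three; "spin": the turn about the tool's z in rad. In form: [{"offset": [tx, ty, tz], "spin": spin}, ...]. A call has 1 to 5 rows; each row shifts and turns the commanded pose from where the row before left it, along the tool's axes as they then stand; what a row does not reach is not made up. A row lasts 1/8 s, in which the tool goes at most 62.5 mm and 10.7 degrees, less where a joint would pass 70% of its speed; a pose out of reach is approached as far as the arm can. A call with a gripper value outside its range is refused whole. "jaw" is the finger opening in m, from 0 to 0.0912, set as the call begins (left out, the last holds). The fingers move at their own pace and stop on an object; "newtons" is the grip in N (left out, the last holds). Time passes only in rows, so rows that do not move let the fingers close. It gives the time, the measured TCP pose, the force, the opening and the grip force at its end, in the units of the state.
- env.state(): the state, without advancing time (a new reading comes with each control period).
- env.grab_frame(name): name is "side" or "top"; returns (picture, depth): 400x640x3 uint8, blue, green, red; 400x640 float32, mm along the optical axis (not along the pixel's ray), 0 where there is no reading.
- env.camera_model(name): a dict with "fx", "fy", "cx", "cy" (pixels), "eye" and "rotation" of the camera in the world. Camera axes: x right, y down, z forward; pixel columns grow to the right and rows downward; lengths in mm; the calibration is good to about 2 mm. A picture is of the moment at which its call begins. camera_model takes no time and is no camera call.
- env.job_done(): hands the job in; it is judged then, once.
Trained networks look in the newest picture that a camera, given by its name, has taken for a name from the list of things; names that differ only in an ending like _2 or _b are one class to them, and where a whole thing is asked for, a point or a joint stands for the part that bears it (a point fixed in the world has none). Each returns a list of dicts, best first, with "score" (0 to 1); they miss things now and then, are a little off and sometimes report something else, mostly with a low value. They report only what shows in the picture. A call takes as long as a camera call. They do not tell look-alikes from the thing itself.
- env.boxes_of(camera, target): "bbox" ([left, top, right, bottom] in pixels, round what is visible of it).
- env.pinpoint(camera, target): "location" ([column, row] in pixels: a listed point, or the origin of a listed thing).
The state is a dict: "time_s": time; "qpos": joint angles; "qvel": joint speeds; "effort": joint torques, N m; "ee_pos": TCP position; "ee_rot": TCP orientation; "force": force on the tool from outside, world axes, zero at the start; "torque": the same for the moment, N m; "gripper_width": finger opening in mm; "gripper_force": force on a finger pad.
Only numpy, scipy, OpenCV 4.12 (cv2) and the standard library are available. Lean on these libraries where they do the work, as an engineer would, in place of code of your own. Each camera call takes 0.05 s, during which the arm holds its last target. There are 200 camera calls.

TASK

A guest is waiting at the balcony door on the left: put the serving pick from the marble stand down through the ring on the handle of the blue dish until its collar rests on the ring, and let go of it; then lift the dish by its wooden grip clear of the trolley and only once it is up give it a quarter turn so that the side with the pick faces the balcony door squarely, keeping the dish level and the loose truffle in the middle of it all the while. Finish still holding it there in the air, about a hand's breadth above the trolley, level and still, and leave the other things on the trolley as they are.

Things in the scene. Friction and masses are not known exactly. Their poses are not given: they have to be found in the camera images.
- dish: loose round blue stoneware dish, 147 mm across, rim 29 mm high, about 0.42 kg, with a steel arch handle (legs at x = -73 and +73 mm, upright to 70 mm height, then curving in) and a wooden grip bar on top. Origin: centre of the underside; z up; x lies in the plane of the arch and points to the leg with the pick ring. At the start x points away from the robot (world +x) within 20 degrees
- dish_middle (a point): middle of the inner floor, 11 mm above the underside, where the truffle belongs. The dish is very shallow: flat 16 mm across, then rising 5 degrees out to 30 mm radius, 12 degrees to 50 mm, 29 degrees to the rim
- dish_grip (a point): centre of the wooden grip bar, straight above the dish's middle, 122 mm above its underside. The bar is 70 mm long along the dish's x, 18 mm wide (dish's y) and 22 mm tall; the truffle's top is 64 mm below the bar's underside
- pick_ring (a point): centre of the pick ring at the level of its top: 71 mm above the dish's underside, 97 mm from its axis along its +x; axes as the dish's. A horizontal loop of 6 mm round steel bar, clear hole 11 mm, 23 mm across outside, rounded so that it guides the tip in; a stem joins it to the handle's leg, whose face is 22 mm from the ring's centre
- truffle: hard-shelled dark brown chocolate truffle, a smooth ball 36 mm across, 32 g, loose in the middle of the dish; on a flat it would start to roll at 3 degrees of tilt, and it rolls when the dish is jerked. Origin: the ball's centre (18 mm above the inner floor); its axes turn as it rolls
- pick: serving pick upright in the stand, 36 g: dark round wooden handle 15 mm thick (3 to 53 mm above the origin), a flat steel collar 24 mm across and 3 mm thick, a steel shaft 6 mm thick reaching 58 mm below the origin, its last 12 mm tapering to 2.4 mm. Origin: centre of the collar's underside, z up; in place it coincides with point pick_ring, the tip 13 mm above the level of the dish's underside
- pick_handle (a point): middle of the pick's handle, where to grip it, 31 mm above the collar's underside
- pick_tip (a point): the pick's point, 58 mm below the collar's underside
- stand: marble pick stand, a block 84 x 50 x 66 mm fixed on the trolley, with three holes 9 mm across and 62 mm deep in its top, 26 mm apart along its x; the pick stands in the middle one with its collar on the top. Origin: centre of the underside
- trolley: oiled teak trolley top, its surface at height 0, 1.14 x 1.32 m, with a brass rail 56 mm high along the far edge and both sides. Its axes are the world's, its origin 0.37 m ahead of the robot's base. The sliding balcony door stands open along its left side: squarely at the door is along +y, from the start a quarter turn anticlockwise seen from above
- door_side (a point): a point on the trolley top by its left edge (+y), on the side of the balcony door
- susan: white plastic lazy susan, 250 mm across, 34 mm high, its base fixed at the far edge of the trolley, its top turning freely; a small white bowl stands in its middle. Bystander. Origin: centre of the underside
- bowl: small white bowl, 96 mm across, 42 mm high, on the lazy susan. Bystander. Origin: centre of the underside
- mortar: white ceramic mortar 120 mm across, 80 mm high, with its pestle leaning in it to 150 mm height. Bystander. Origin: centre of the underside
- bento: closed green plastic bento box with a white clip-on lid, 205 x 121 x 65 mm, long along its x. Bystander. Origin: centre of the underside
- cloche: empty glass cloche, a clear dome 150 mm across and 185 mm high with a knob on top. Bystander. Origin: centre of the underside
- opener: stainless bottle opener lying flat, 133 x 42 x 12 mm, long along its x. Bystander. Origin: underside, near its middle
There are look-alikes about, which are no part of the job. Leave any pink or turquoise look-alike of the stand alone.

How it is judged:
By the outcome, as a careful person would: the job done as asked, in the order asked, and still so for the second after the job is handed in, while the arm keeps its last pose, push and grip.
It also fails if it takes over 61 s, if anything falls off the work surface, if the arm or the gripper's body presses on something with over 40 N, if the wrist force passes 120 N, or if a joint passes its speed limit or range.

## Working session

There is one attempt and no reset: what is moved stays moved. The work goes in short steps, Python scripts to look and compute and a tool call to move; the robot and the scene stay as the last step left them, time stands still between calls to the robot, and variables do not carry over. Pictures are saved under pics/ and viewed, at most 10 in all, crops included, and the job is handed in when it is done.

Besides the shell and the picture viewer there is one more tool, called as name([rows], argument=value, ...), one row to a line, values as JSON. arm_command: Moves the arm, as the interface text tells. Its arguments: {"type":"object","properties":{"motion":{"type":"array"},"jaw":{"type":"number"},"newtons":{"type":"number"}},"required":["motion"]}

```bash
mkdir -p pics
cat > h.py <<'E'
import numpy as np, cv2
from workcell import env
def ray(c,px):
    m=env.camera_model(c); d=np.array([(px[0]-m["cx"])/m["fx"],(px[1]-m["cy"])/m["fy"],1.0])
    return np.array(m["eye"],float), np.array(m["rotation"],float)@d
def atz(c,px,z):
    e,d=ray(c,px); return e+d*(z-e[2])/d[2]
def proj(c,p):
    m=env.camera_model(c); q=np.array(m["rotation"]).T@(np.array(p)-np.array(m["eye"]))
    return np.array([m["fx"]*q[0]/q[2]+m["cx"],m["fy"]*q[1]/q[2]+m["cy"]])
def tri(a,b):
    # closest point of two rays, and gap
    (e1,d1),(e2,d2)=a,b; d1=d1/np.linalg.norm(d1); d2=d2/np.linalg.norm(d2)
    s=np.linalg.lstsq(np.c_[d1,-d2],e2-e1,rcond=None)[0]
    p,q=e1+s[0]*d1,e2+s[1]*d2; return (p+q)/2,np.linalg.norm(p-q)
E
python3 - <<'E'
from h import *
np.set_printoptions(precision=1,suppress=True)
for c in("top","side"):
    im,d=env.grab_frame(c); cv2.imwrite(f"pics/{c}0.png",im); np.save(f"{c}0.npy",d)
    m=env.camera_model(c); print(c,m["eye"],np.array(m["rotation"]).round(2).tolist(),m["fx"])
for t,z in(("dish_grip",122),("pick_ring",71),("dish_middle",11),("truffle",29),("pick_handle",97),("pick",66),("stand",0)):
    for c in("top","side"):
        for r in env.pinpoint(c,t)[:3]: print(t,c,round(r["score"],2),np.array(r["location"]),atz(c,r["location"],z))
print(env.state())
E
```

```text
top [ 416.5   52.9 1817.3] [-175.07, -0.9, -89.77] 496.69730683891567
side [ 477.8 1081.6 1063.8] [-132.66, 1.21, -176.54] 462.46448612028894Traceback (most recent call last):
  File "<stdin>", line 8, in <module>
  File "h.py", line 7, in atz
    e,d=ray(c,px); return e+d*(z-e[2])/d[2]
                                       ~^^^
IndexError: invalid index to scalar variable.
```

View pics/top0.png

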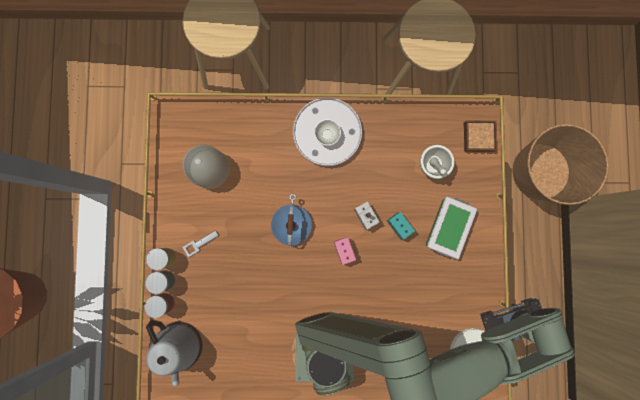

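View pics/side0.png

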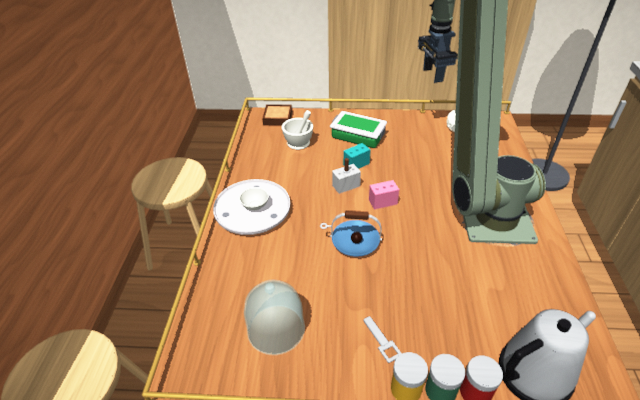

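Top view: the dish is at (292,226) with its ring at about (293,198), and the marble stand with the pick at (368,216). Side view: the pick is at (347,167) and the ring at (324,226). `rotation` comes as roll, pitch and yaw, so I'll convert it.

```bash
python3 - <<'E'
s=open('h.py').read()
s=s.replace("import numpy as np, cv2","import numpy as np, cv2\nfrom scipy.spatial.transform import Rotation\nRm=lambda m:Rotation.from_euler('xyz',m['rotation'],degrees=True).as_matrix()")
s=s.replace('np.array(m["rotation"],float)@d','Rm(m)@d').replace('np.array(m["rotation"]).T@','Rm(m).T@')
open('h.py','w').write(s)
E
python3 - <<'E'
from h import *
np.set_printoptions(precision=1,suppress=True)
for t,z in(("dish_grip",122),("pick_ring",71),("dish_middle",11),("truffle",29),("pick_handle",97),("pick",66),("stand",0)):
    b={}
    for c in("top","side"):
        for r in env.pinpoint(c,t)[:3]:
            b.setdefault(c,r["location"]); print(t,c,round(r["score"],2),np.array(r["location"]),atz(c,r["location"],z))
    if len(b)==2: print("  tri",*tri(ray("top",b["top"]),ray("side",b["side"])))
for c in("top","side"): 
    im=cv2.imread(f"pics/{c}0.png"); 
    u,v=(320,215) if c=="top" else (350,205)
    cv2.imwrite(f"pics/{c}0c.png",cv2.resize(im[v-60:v+60,u-80:u+80],None,fx=5,fy=5,interpolation=cv2.INTER_CUBIC))
print(env.state())
E
```

```text
dish_grip top 0.83 [291.2 225.9] [442.2 118.4 122. ]
pick_ring top 0.93 [290.8 197.9] [541.3 122.7  71. ]
pick_ring side 0.64 [320.8 225. ] [555.3 117.7  71. ]
  tri [548.  122.6  75.6] 13.945557254954934
dish_middle top 0.91 [289.7 223.7] [451.8 128.2  11. ]
dish_middle top 0.42 [170.3 210.7] [496.9 560.7  11. ]
dish_middle top 0.17 [203.1 242.5] [382.8 439.6  11. ]
dish_middle side 0.73 [356.  240.8] [448.3 122.4  11. ]
  tri [450.1 128.1  17.3] 3.1280133374934023
truffle top 0.57 [288.1 221.8] [458.2 133.3  29. ]
truffle side 0.68 [356.  240.1] [448.9 135.9  29. ]
  tri [453.5 133.6  26.9] 9.46979217661905
pick_handle top 0.46 [368.  213.8] [ 485.5 -146.4   97. ]
pick_handle side 0.6 [346.5 165.6] [ 483.7 -137.3   97. ]
  tri [ 484.8 -147.3   89.2] 2.0928837340357718
pick top 0.57 [369.7 213.1] [ 489.3 -156.    66. ]
pick side 0.54 [350.3 168.6] [ 470.6 -160.3   66. ]
pick side 0.39 [331.7 378.1] [502.8 589.9  66. ]
  tri [ 479.8 -155.    71. ] 18.471620393586754
stand top 0.91 [397.9 223. ] [ 456.3 -267.1    0. ]
stand top 0.69 [366.8 215.2] [ 484.3 -153.2    0. ]
stand top 0.55 [342.4 249.1] [360.6 -63.7   0. ]
stand side 0.93 [357.3 165.8] [ 444.6 -259.7    0. ]
stand side 0.85 [346.4 185.2] [ 482.6 -149.2    0. ]
stand side 0.57 [383. 199.] [357.5 -82.2   0. ]
  tri [ 450.4 -267.9   -6. ] 12.00132445062105
{'time_s': 0.85, 'qpos': array([-74.2,  18.3,  89.6,   0. ,  72. ,  -1.1]), 'qvel': array([-0.1,  0. , -0.1,  0. ,  0.1,  0. ]), 'effort': array([ -0. , -41.2, -23.2,   0.1,   0. ,  -0. ]), 'ee_pos': array([ 167.6, -550. ,  228. ]), 'ee_rot': array([180. ,  -0. ,  16.9]), 'force': array([-0.4, -0.3,  1. ]), 'torque': array([ 0., -0., -0.]), 'gripper_force': 0.0, 'gripper_width': 91.32116762526938}
```

View pics/top0c.png

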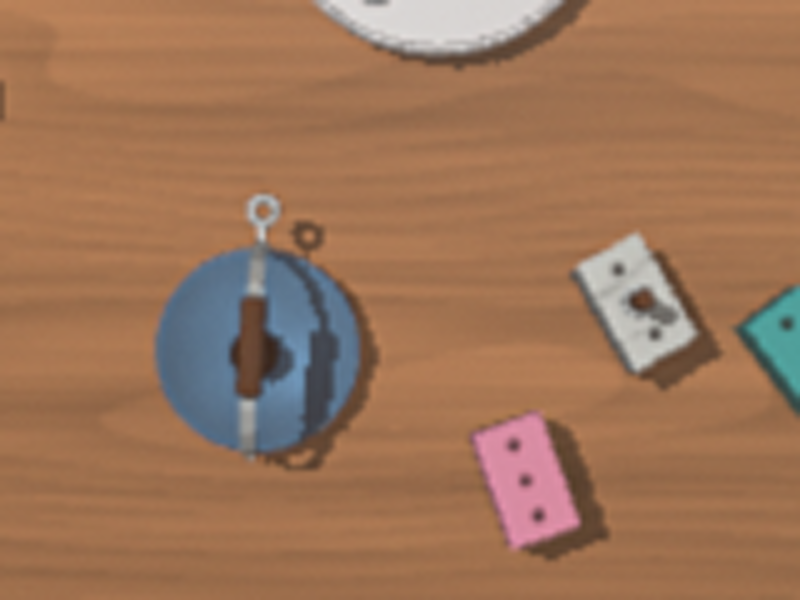

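View pics/side0c.png

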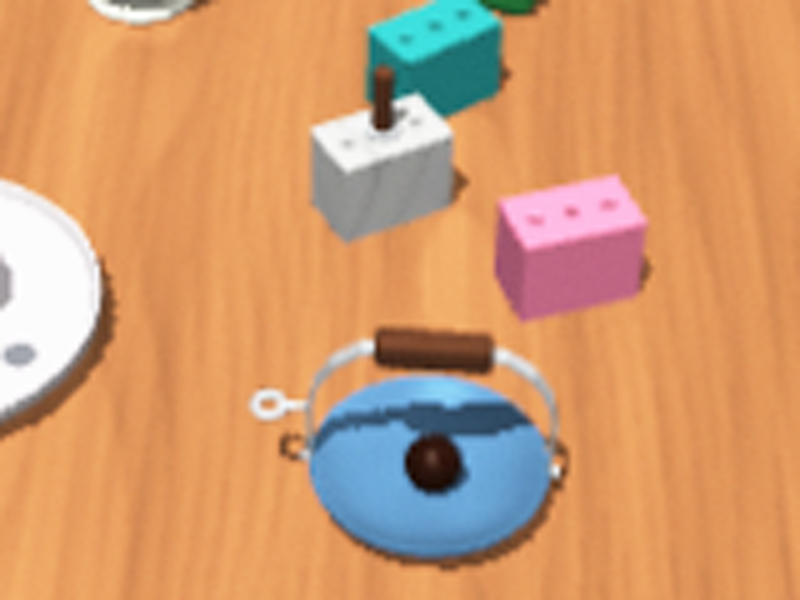

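The crops confirm the layout: ring hole at top px (292.6,197.2) and side px (323.8,225.8). Bar centre is (290.2,224.2) / (356.8,215), and the pick is in the white marble stand, not the pink or turquoise one. I'll triangulate from these.

Run:
```python
from h import *
np.set_printoptions(precision=1,suppress=True)
T=lambda x,y:np.array([240+x/5-.4,155+y/5-.4]); S=lambda x,y:np.array([270+x/5-.4,145+y/5-.4])
for n,a,b,z in(("ring",T(263,211),S(269,404),70),("bar",T(251,346),S(434,350),122),("barA",T(255,297),None,131),("barB",T(247,396),None,131),
  ("hole1",T(617,270),S(347,144),66),("hole3",T(654,334),S(416,121),66),("picktop",T(641,299),S(384,71),119)):
    print(n,atz("top",a,z), *( (atz("side",b,z),)+tri(ray("top",a),ray("side",b)) if b is not None else ()))
# depth-based: bar and pick top
im=cv2.imread("pics/top0.png");d=np.load("top0.npy");m=env.camera_model("top")
v,u=np.mgrid[0:400,0:640]; P=(np.stack([(u-m["cx"])/m["fx"]*d,(v-m["cy"])/m["fy"]*d,d],-1)@Rm(m).T)+np.array(m["eye"])
def box(lo,hi): 
    k=np.all((P>lo)&(P<hi),-1)&(d>0); return P[k]
b=box([380,60,118],[500,180,145]); print("bar",len(b),b.mean(0) if len(b) else 0, np.degrees(np.arctan(np.polyfit(b[:,0],b[:,1],1)[0])), b.min(0),b.max(0))
b=box([460,-180,95],[520,-120,130]); print("pick",len(b),b.mean(0) if len(b) else 0)
b=box([520,90,55],[570,150,90]); print("ring",len(b),b.mean(0) if len(b) else 0)
b=box([430,-210,58],[540,-90,75]); print("standtop",len(b),b.mean(0))
b=box([350,30,15],[540,220,45]); print("rim",len(b),b.min(0),b.max(0))
```

```text
ring [545.3 117.8  70. ] [547.5 118.1  70. ] [546.4 117.8  69.7] 2.2259992671759883
bar [449.3 123.3 122. ] [450.7 121.1 122. ] [450.  123.2 123.9] 1.4964397144608126
barA [482.3 120.5 131. ]
barB [415.3 125.3 131. ]
hole1 [ 505.1 -132.4   66. ] [ 508.5 -133.1   66. ] [ 506.8 -132.4   66.5] 3.4348425104150264
hole3 [ 460.  -158.3   66. ] [ 462.  -159.5   66. ] [ 461.  -158.3   66.9] 2.0351141936360215
picktop [ 482.6 -143.2  119. ] [ 484.6 -145.9  119. ] [ 483.5 -142.9  121.2] 2.0616431671790285
bar 130 [449.5 122.  131.2] -2.998893494206211 [397.7 112.4 118.2] [499.8 132.4 143.6]
pick 16 [ 483.5 -144.7  114.9]
ring 31 [542.3 116.6  71.6]
standtop 302 [ 484.1 -145.6   67.4]
rim 896 [371.8  50.9  15. ] [523.3 195.3  43.9]
```

arm_command([
  {"offset": [0,0,0],"spin": 0.115},
  {"offset": [0,0,0],"spin": 0.115},
  {"offset": [0,0,0],"spin": 0.114},
], jaw=0.06, newtons=25)

```text
time_s: 1.23
ee_pos: [167.6, -550.0, 228.0]
ee_rot: [180.0, -0.0, -3.0]
force: [-0.2, 0.3, 0.2]
gripper_width: 64.1
gripper_force: 0.0
```

arm_command([
  {"offset": [0.03,-0.042,0],"spin": 0},
  {"offset": [0.03,-0.042,0],"spin": 0},
  {"offset": [0.03,-0.042,0],"spin": 0},
  {"offset": [0.03,-0.042,0.01],"spin": 0},
  {"offset": [0.03,-0.042,0.01],"spin": 0},
])

```text
time_s: 1.85
ee_pos: [328.5, -346.3, 208.0]
ee_rot: [180.0, -0.1, -2.8]
force: [-0.3, -0.2, -0.2]
gripper_width: 60.1
gripper_force: 0.0
```

arm_command([
  {"offset": [0.03,-0.042,0.01],"spin": 0},
  {"offset": [0.03,-0.042,0.01],"spin": 0},
  {"offset": [0.03,-0.042,0.01],"spin": 0},
  {"offset": [0.03,-0.042,0.01],"spin": 0},
  {"offset": [0.026,-0.042,0.01],"spin": 0},
])

```text
time_s: 2.48
ee_pos: [484.7, -143.4, 157.8]
ee_rot: [180.0, -0.1, -2.7]
force: [0.1, -0.7, -0.6]
gripper_width: 60.0
gripper_force: 0.0
```

arm_command([
  {"offset": [0,0,0],"spin": 0},
])

```text
time_s: 2.6
ee_pos: [484.6, -142.4, 157.2]
ee_rot: [-180.0, 0.1, -2.5]
force: [-0.2, 0.2, 0.3]
gripper_width: 59.5
gripper_force: 0.0
```

arm_command([
  {"offset": [0,0.0025,0.02],"spin": 0},
  {"offset": [0,0,0.02],"spin": 0},
  {"offset": [0,0,0.015],"spin": 0},
  {"offset": [0,0,0.01],"spin": 0},
  {"offset": [0,0,0],"spin": 0},
])

```text
time_s: 3.22
ee_pos: [483.0, -147.5, 92.5]
ee_rot: [-180.0, 0.1, -2.8]
force: [-1.1, 0.3, -0.4]
gripper_width: 59.7
gripper_force: 0.0
```

arm_command([
  {"offset": [0,0,0],"spin": 0},
  {"offset": [0,0,0],"spin": 0},
  {"offset": [0,0,0],"spin": 0},
  {"offset": [0,0,0],"spin": 0},
  {"offset": [0,0,0],"spin": 0},
], jaw=0.005, newtons=20)

```text
time_s: 3.85
ee_pos: [483.4, -147.3, 93.0]
ee_rot: [180.0, -0.0, -2.8]
force: [0.7, 0.3, -0.2]
gripper_width: 14.4
gripper_force: 20.0
```

arm_command([
  {"offset": [0,0,-0.01],"spin": 0},
  {"offset": [0,0,-0.02],"spin": 0},
  {"offset": [0,0,-0.025],"spin": 0},
  {"offset": [0,0,-0.025],"spin": 0},
  {"offset": [0,0,0],"spin": 0},
])

```text
time_s: 4.47
ee_pos: [484.7, -147.7, 175.1]
ee_rot: [179.9, -0.3, -2.8]
force: [-0.0, 0.1, -1.1]
gripper_width: 14.6
gripper_force: 20.0
```

arm_command([
  {"offset": [0.005,-0.02,0],"spin": 0},
  {"offset": [0.007,-0.037,0],"spin": 0},
  {"offset": [0.007,-0.037,0],"spin": 0},
  {"offset": [0.007,-0.037,0],"spin": 0},
  {"offset": [0.007,-0.037,0],"spin": 0},
])

```text
time_s: 5.1
ee_pos: [524.0, 20.1, 171.8]
ee_rot: [180.0, 0.1, -2.8]
force: [-0.2, 0.2, -0.7]
gripper_width: 14.8
gripper_force: 20.0
```

arm_command([
  {"offset": [0.007,-0.037,0],"spin": 0},
  {"offset": [0.006,-0.035,0],"spin": 0},
  {"offset": [0.004,-0.028,0],"spin": 0},
  {"offset": [0,0,0],"spin": 0},
  {"offset": [0,0,0],"spin": 0},
])

```text
time_s: 5.72
ee_pos: [545.6, 117.4, 172.1]
ee_rot: [179.9, 0.1, -2.8]
force: [-0.1, -0.4, -0.5]
gripper_width: 14.6
gripper_force: 20.0
```

```bash
cat > look.py <<'E'
from h import *; import sys
k=sys.argv[1]; np.set_printoptions(precision=1,suppress=True)
s=env.state(); print(s["ee_pos"],s["ee_rot"],s["force"],s["gripper_width"])
out=[]
for c in("top","side"):
    im,d=env.grab_frame(c); cv2.imwrite(f"pics/{c}{k}.png",im); np.save(f"{c}{k}.npy",d)
    u,v=proj(c,[530,118,90]).astype(int); out.append(cv2.resize(im[v-35:v+35,u-50:u+50],None,fx=7.9,fy=4*2-.1,interpolation=cv2.INTER_CUBIC)[:, :]); print(c,u-50,v-35)
st=np.hstack([cv2.resize(o,(400,280)) for o in out]); cv2.imwrite(f"pics/z{k}.png",st)
for t in("pick","pick_tip","pick_ring"):
    for c in("top","side"):
        for r in env.pinpoint(c,t)[:2]: print(t,c,round(r["score"],2),np.array(r["location"]))
E
python3 look.py 1
```

```text
[545.6 117.4 172.1] [179.9   0.1  -2.8] [-0.1 -0.4 -0.5] 14.572697745425208
top 241 165
side 279 185
pick top 0.54 [292.3 222.9]
pick side 0.61 [325.3 205.5]
pick side 0.34 [333.7 377.7]
pick_tip top 0.39 [433.1 165.2]
pick_tip top 0.25 [292.1 197.1]
pick_tip side 0.62 [325.9 219.7]
pick_ring top 0.6 [293.9 198. ]
pick_ring side 0.6 [323.4 222.8]
```

View pics/z1.png

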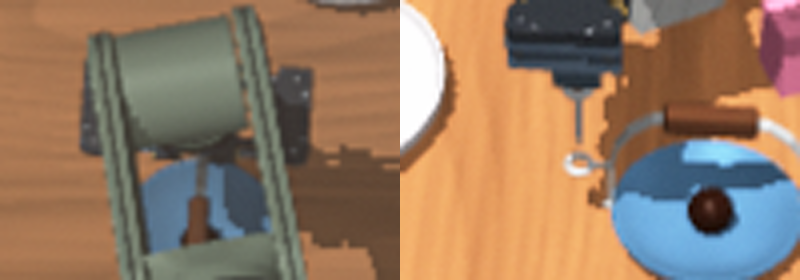

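The top view is blocked by the arm. The side view shows the tip at about (323.5,220.8), just above the ring hole at (323.3,226). I'll work out the offset at the known heights.

Run:
```python
from h import *
np.set_printoptions(precision=1,suppress=True)
im=cv2.imread("pics/side1.png"); c=im[192:236,303:347]
cv2.imwrite("pics/z2.png",cv2.resize(c,None,fx=13,fy=13,interpolation=cv2.INTER_CUBIC))
zt=172.1+5-31-58   # tip height
print(zt,proj("side",[545.6,117.4,zt]),proj("side",[545.6,117.4,zt+58]),proj("side",[546.5,118,71]),proj("side",[546.5,118,68]))
print(atz("side",[323.5,220.75],zt),atz("side",[323.25,226],69))
```

```text
88.1 [324. 221.] [323.6 206.8] [323.7 225.2] [323.7 225.9]
[547.  116.4  88.1] [547.9 119.6  69. ]
```

View pics/z2.png

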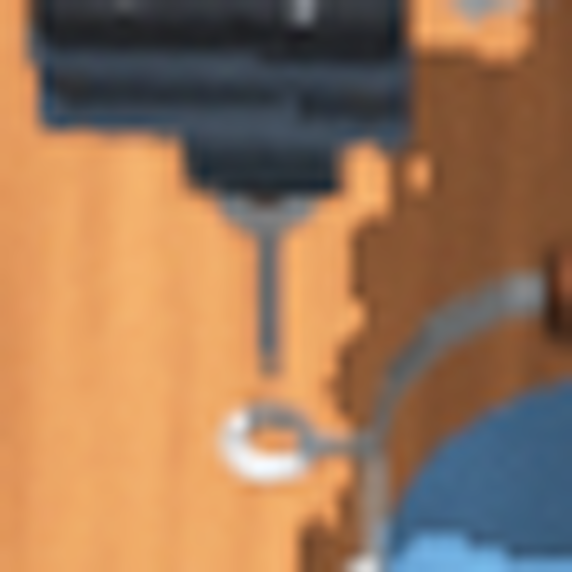

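arm_command([
  {"offset": [0.0005,-0.001,0.005],"spin": 0},
  {"offset": [0,0,0.006],"spin": 0},
  {"offset": [0,0,0.006],"spin": 0},
  {"offset": [0,0,0.006],"spin": 0},
  {"offset": [0,0,0.006],"spin": 0},
])

```text
time_s: 6.75
ee_pos: [546.8, 119.0, 143.4]
ee_rot: [180.0, 0.0, -2.8]
force: [-0.4, 0.3, -0.2]
gripper_width: 14.4
gripper_force: 20.0
```

```bash
python3 look.py 3|head -1
python3 - <<'E'
from h import *
cv2.imwrite("pics/z4.png",cv2.resize(cv2.imread("pics/side3.png")[192:236,303:347],None,fx=13,fy=13,interpolation=cv2.INTER_CUBIC))
E
```

```text
[546.8 119.  143.4] [180.    0.   -2.8] [-0.4  0.3 -0.2] 14.439508774088406
```

View pics/z4.png

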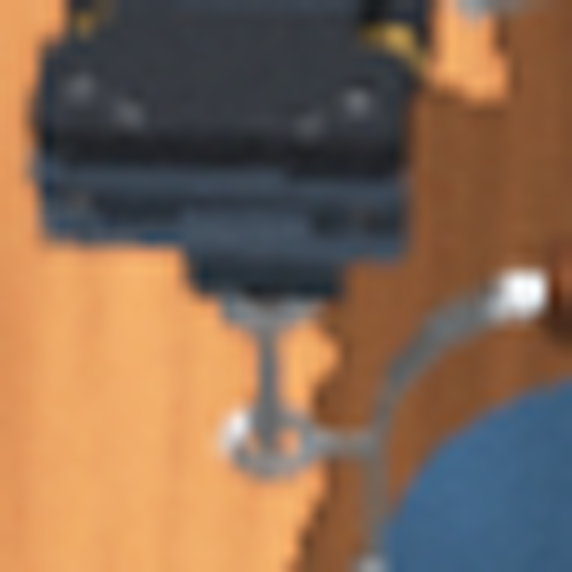

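The shaft enters the ring: the ring's front edge hides its lower end at crop (267,440), and there is no contact force. I'll keep going down.

arm_command([
  {"offset": [0,0,0.008],"spin": 0},
  {"offset": [0,0,0.008],"spin": 0},
  {"offset": [0,0,0.008],"spin": 0},
  {"offset": [0,0,0.008],"spin": 0},
  {"offset": [0,0,0.005],"spin": 0},
])

```text
time_s: 7.78
ee_pos: [546.6, 118.9, 106.2]
ee_rot: [180.0, 0.0, -2.8]
force: [0.1, -0.0, -0.3]
gripper_width: 14.3
gripper_force: 20.0
```

arm_command([
  {"offset": [0,0,0.003],"spin": 0},
  {"offset": [0,0,0.002],"spin": 0},
  {"offset": [0,0,0.002],"spin": 0},
  {"offset": [0,0,0],"spin": 0},
])

```text
time_s: 8.28
ee_pos: [546.8, 118.9, 99.9]
ee_rot: [180.0, -0.0, -2.8]
force: [-0.5, 0.7, -0.4]
gripper_width: 14.5
gripper_force: 20.0
```

arm_command([
  {"offset": [0,0,0.001],"spin": 0},
  {"offset": [0,0,0.001],"spin": 0},
  {"offset": [0,0,0],"spin": 0},
])

```text
time_s: 8.65
ee_pos: [546.9, 119.0, 98.0]
ee_rot: [180.0, -0.0, -2.8]
force: [0.2, 0.2, 0.1]
gripper_width: 14.4
gripper_force: 20.0
```

arm_command([
  {"offset": [0,0,0],"spin": 0},
  {"offset": [0,0,0],"spin": 0},
  {"offset": [0,0,0],"spin": 0},
  {"offset": [0,0,0],"spin": 0},
], jaw=0.045)

```text
time_s: 9.15
ee_pos: [546.8, 118.9, 97.9]
ee_rot: [180.0, 0.0, -2.8]
force: [-0.4, 0.2, 0.6]
gripper_width: 44.9
gripper_force: 0.0
```

arm_command([
  {"offset": [0,0,-0.01],"spin": 0},
  {"offset": [0,0,-0.02],"spin": 0},
  {"offset": [0,0,-0.03],"spin": 0},
  {"offset": [0,0,-0.03],"spin": 0},
  {"offset": [0,0,0],"spin": 0},
], jaw=0.045)

```text
time_s: 9.78
ee_pos: [548.5, 119.3, 191.0]
ee_rot: [-179.9, -0.4, -2.8]
force: [-1.1, -0.7, -0.1]
gripper_width: 44.8
gripper_force: 0.0
```

arm_command([
  {"offset": [-0.02,0,0],"spin": 0},
  {"offset": [-0.03,0.0005,0],"spin": 0},
  {"offset": [-0.027,0,0],"spin": 0},
  {"offset": [-0.02,0,0],"spin": 0},
  {"offset": [0,0,0],"spin": 0},
], jaw=0.06)

```text
time_s: 10.4
ee_pos: [448.4, 123.0, 187.3]
ee_rot: [180.0, 0.1, -2.7]
force: [0.8, 0.4, -1.0]
gripper_width: 59.9
gripper_force: 0.0
```

arm_command([
  {"offset": [0,0,0],"spin": 0},
])

```text
time_s: 10.52
ee_pos: [450.6, 123.2, 187.7]
ee_rot: [180.0, -0.0, -2.8]
force: [0.1, 0.5, 0.6]
gripper_width: 60.0
gripper_force: 0.0
```

```bash
python3 look.py 5
python3 - <<'E'
from h import *
a=cv2.imread("pics/side5.png")[180:260,300:400]; b=cv2.imread("pics/top5.png")[180:260,245:345]
cv2.imwrite("pics/z6.png",np.hstack([cv2.resize(x,None,fx=4,fy=4,interpolation=cv2.INTER_CUBIC) for x in (a,b)]))
E
```

```text
[450.6 123.2 187.7] [180.   -0.   -2.8] [0.1 0.5 0.6] 59.9544536634157
top 241 165
side 279 185
pick top 0.46 [295.7 197.9]
pick side 0.45 [321.5 224.9]
pick side 0.29 [379.5 215.7]
pick_tip side 0.71 [274.  328.6]
pick_tip side 0.66 [325.8 233.7]
pick_ring side 0.73 [322.8 223.4]
pick_ring side 0.4 [344.5 188.4]
```

View pics/z6.png

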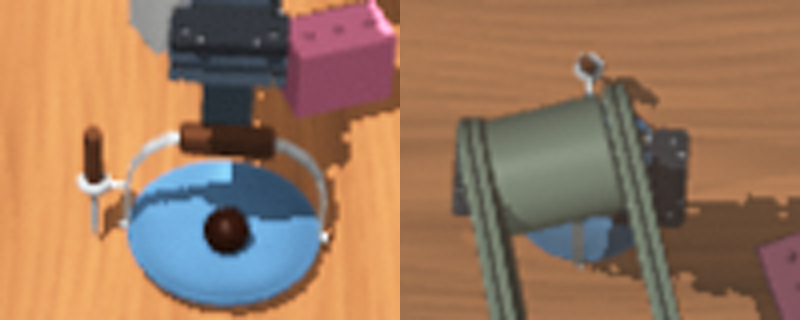

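The pick is seated: its handle is above the ring at crop (93,150) and its shaft below. The truffle is centred and the fingers are over the middle of the bar. I'll lower now.

arm_command([
  {"offset": [0,0,0.015],"spin": 0},
  {"offset": [0,0,0.02],"spin": 0},
  {"offset": [0,0,0.02],"spin": 0},
  {"offset": [0,0,0.01],"spin": 0},
  {"offset": [0,0,0.006],"spin": 0},
])

```text
time_s: 11.55
ee_pos: [450.0, 123.1, 116.7]
ee_rot: [180.0, 0.0, -2.8]
force: [0.2, 0.7, -0.8]
gripper_width: 59.9
gripper_force: 0.0
```

arm_command([
  {"offset": [0,0,0],"spin": 0},
  {"offset": [0,0,0],"spin": 0},
  {"offset": [0,0,0],"spin": 0},
  {"offset": [0,0,0],"spin": 0},
], jaw=0.022, newtons=5)

```text
time_s: 12.05
ee_pos: [450.0, 123.2, 117.2]
ee_rot: [-180.0, -0.0, -2.8]
force: [-0.6, 0.3, 0.2]
gripper_width: 23.7
gripper_force: 0.0
```

arm_command([
  {"offset": [0,0,0],"spin": 0},
  {"offset": [0,0,0],"spin": 0},
], jaw=0.019)

```text
time_s: 12.3
ee_pos: [449.9, 122.9, 117.1]
ee_rot: [180.0, -0.0, -2.7]
force: [-0.4, -1.3, 2.0]
gripper_width: 19.4
gripper_force: 0.8
```

arm_command([
  {"offset": [0,0,0],"spin": 0},
  {"offset": [0,0,0],"spin": 0},
  {"offset": [0,0,0],"spin": 0},
], jaw=0.01)

```text
time_s: 12.68
ee_pos: [450.0, 122.9, 117.0]
ee_rot: [180.0, -0.0, -2.8]
force: [0.7, -3.0, 2.0]
gripper_width: 17.7
gripper_force: 5.0
```

arm_command([
  {"offset": [0,0,0],"spin": 0},
  {"offset": [0,0,0],"spin": 0},
], newtons=25)

```text
time_s: 12.92
ee_pos: [450.0, 122.9, 117.0]
ee_rot: [180.0, -0.0, -2.7]
force: [0.3, -4.6, 2.5]
gripper_width: 18.0
gripper_force: 25.0
```

arm_command([
  {"offset": [0,0,0],"spin": 0},
  {"offset": [0,0,0],"spin": 0},
], newtons=50)

```text
time_s: 13.18
ee_pos: [450.0, 122.9, 117.1]
ee_rot: [180.0, -0.0, -2.7]
force: [0.5, -5.5, 5.2]
gripper_width: 18.0
gripper_force: 50.0
```

arm_command([
  {"offset": [0,0.0005,0],"spin": 0},
  {"offset": [0,0,-0.0005],"spin": 0},
  {"offset": [0,0,-0.0005],"spin": 0},
  {"offset": [0,0,-0.001],"spin": 0},
  {"offset": [0,0,-0.001],"spin": 0},
])

```text
time_s: 13.8
ee_pos: [449.3, 122.8, 119.5]
ee_rot: [180.0, 0.1, -2.8]
force: [0.5, 0.3, -4.7]
gripper_width: 17.9
gripper_force: 50.0
```

arm_command([
  {"offset": [0,0,-0.001],"spin": 0},
  {"offset": [0,0,-0.002],"spin": 0},
  {"offset": [0,0,-0.003],"spin": 0},
  {"offset": [0,0,-0.003],"spin": 0},
  {"offset": [0,0,-0.003],"spin": 0},
])

```text
time_s: 14.42
ee_pos: [449.9, 122.6, 132.2]
ee_rot: [180.0, -0.0, -2.8]
force: [0.3, 0.2, -4.5]
gripper_width: 17.8
gripper_force: 50.0
```

Run:
```python
from h import *
np.set_printoptions(precision=2,suppress=True)
s=env.state(); print(s["ee_pos"],s["ee_rot"],s["force"],s["torque"])
im,d=env.grab_frame("side")
for t in("truffle","dish_middle"): print(t,[ (r["location"],r["score"]) for r in env.pinpoint("side",t)[:1]])
print(proj("side",[450,123,29+s["ee_pos"][2]-117]))
a=im[180:260,300:400]
cv2.imwrite("pics/z7.png",cv2.resize(a,None,fx=6,fy=6,interpolation=cv2.INTER_CUBIC))
```

```text
[449.9  122.64 132.2 ] [180.    -0.01  -2.76] [ 0.34  0.19 -4.55] [-0.    0.05 -0.  ]
truffle [([357.2, 233.2], 0.5)]
dish_middle [([357.3, 235.2], 0.87)]
[355.79 233.49]
```

View pics/z7.png

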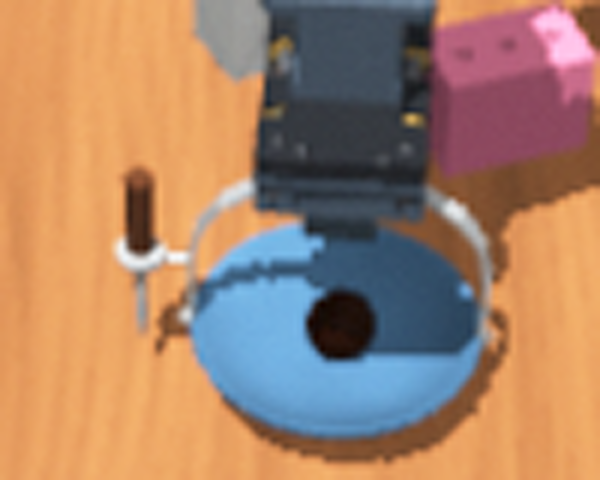

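The dish is up about 15 mm and hanging level, with the truffle centred and the pick seated. I'll lift it to about 90 mm.

arm_command([
  {"offset": [0,0,-0.003],"spin": 0},
  {"offset": [0,0,-0.004],"spin": 0},
  {"offset": [0,0,-0.005],"spin": 0},
  {"offset": [0,0,-0.006],"spin": 0},
  {"offset": [0,0,-0.006],"spin": 0},
])

```text
time_s: 15.2
ee_pos: [449.9, 122.6, 156.4]
ee_rot: [-180.0, -0.0, -2.8]
force: [0.2, 0.4, -5.1]
gripper_width: 17.8
gripper_force: 50.0
```

arm_command([
  {"offset": [0,0,-0.006],"spin": 0},
  {"offset": [0,0,-0.006],"spin": 0},
  {"offset": [0,0,-0.006],"spin": 0},
  {"offset": [0,0,-0.006],"spin": 0},
  {"offset": [0,0,-0.006],"spin": 0},
])

```text
time_s: 15.82
ee_pos: [449.8, 122.6, 186.3]
ee_rot: [180.0, 0.0, -2.8]
force: [0.3, 0.0, -4.1]
gripper_width: 18.0
gripper_force: 50.0
```

arm_command([
  {"offset": [0,0,-0.006],"spin": 0},
  {"offset": [0,0,-0.005],"spin": 0},
  {"offset": [0,0,-0.004],"spin": 0},
  {"offset": [0,0,-0.003],"spin": 0},
  {"offset": [0,0,-0.002],"spin": 0},
])

```text
time_s: 16.45
ee_pos: [449.8, 122.6, 206.0]
ee_rot: [180.0, 0.0, -2.8]
force: [0.1, -0.6, -4.8]
gripper_width: 17.8
gripper_force: 50.0
```

arm_command([
  {"offset": [0,0,-0.001],"spin": 0},
  {"offset": [0,0,0],"spin": 0},
  {"offset": [0,0,0],"spin": 0},
  {"offset": [0,0,0],"spin": 0},
])

```text
time_s: 16.95
ee_pos: [449.8, 122.6, 206.8]
ee_rot: [180.0, 0.0, -2.8]
force: [0.8, 0.1, -4.8]
gripper_width: 17.9
gripper_force: 50.0
```

arm_command([
  {"offset": [0,0,0],"spin": -0.02},
  {"offset": [0,0,0],"spin": -0.04},
  {"offset": [0,0,0],"spin": -0.06},
  {"offset": [0,0,0],"spin": -0.08},
  {"offset": [0,0,0],"spin": -0.08},
])

```text
time_s: 17.58
ee_pos: [449.8, 122.6, 206.9]
ee_rot: [180.0, 0.0, 13.5]
force: [0.4, -0.6, -4.7]
gripper_width: 17.6
gripper_force: 50.0
```

arm_command([
  {"offset": [0,0,0],"spin": -0.08},
  {"offset": [0,0,0],"spin": -0.08},
  {"offset": [0,0,0],"spin": -0.08},
  {"offset": [0,0,0],"spin": -0.08},
  {"offset": [0,0,0],"spin": -0.08},
])

```text
time_s: 18.2
ee_pos: [449.8, 122.6, 206.9]
ee_rot: [180.0, 0.0, 36.4]
force: [0.6, -0.3, -4.7]
gripper_width: 17.5
gripper_force: 50.0
```

arm_command([
  {"offset": [0,0,0],"spin": -0.08},
  {"offset": [0,0,0],"spin": -0.08},
  {"offset": [0,0,0],"spin": -0.08},
  {"offset": [0,0,0],"spin": -0.08},
  {"offset": [0,0,0],"spin": -0.08},
])

```text
time_s: 18.82
ee_pos: [449.9, 122.6, 206.9]
ee_rot: [180.0, 0.0, 59.3]
force: [-0.4, -0.1, -5.0]
gripper_width: 17.5
gripper_force: 50.0
```

arm_command([
  {"offset": [0,0,0],"spin": -0.08},
  {"offset": [0,0,0],"spin": -0.08},
  {"offset": [0,0,0],"spin": -0.08},
  {"offset": [0,0,0],"spin": -0.08},
  {"offset": [0,0,0],"spin": -0.08},
])

```text
time_s: 19.45
ee_pos: [449.9, 122.6, 206.9]
ee_rot: [180.0, 0.0, 82.2]
force: [-0.0, -0.8, -4.6]
gripper_width: 17.3
gripper_force: 50.0
```

arm_command([
  {"offset": [0,0,0],"spin": -0.06},
  {"offset": [0,0,0],"spin": -0.04},
  {"offset": [0,0,0],"spin": -0.02},
  {"offset": [0,0,0],"spin": -0.019},
  {"offset": [0,0,0],"spin": 0},
])

```text
time_s: 20.08
ee_pos: [449.9, 122.6, 206.9]
ee_rot: [180.0, 0.0, 90.0]
force: [0.8, -0.3, -5.1]
gripper_width: 17.8
gripper_force: 50.0
```

arm_command([
  {"offset": [0,0,0],"spin": 0},
  {"offset": [0,0,0],"spin": 0},
  {"offset": [0,0,0],"spin": 0},
])

```text
time_s: 20.45
ee_pos: [449.8, 122.6, 206.9]
ee_rot: [-180.0, 0.0, 90.0]
force: [-0.6, -0.0, -4.8]
gripper_width: 17.8
gripper_force: 50.0
```

Run:
```python
from h import *
np.set_printoptions(precision=2,suppress=True)
s=env.state(); print(s["ee_pos"],s["ee_rot"],s["force"],s["qvel"])
o=[]
for c in("side","top"):
    im,d=env.grab_frame(c); u,v=proj(c,[450,130,140]).astype(int); print(c,u-60,v-60)
    o.append(cv2.resize(im[v-60:v+60,u-60:u+60],(400,400),interpolation=cv2.INTER_CUBIC))
    for t in("truffle","dish_middle","pick_ring"): print(c,t,[ (r["location"],r["score"]) for r in env.pinpoint(c,t)[:1]])
for p in([449.8,122.6,119],[449.8,122.6,101],[449.8,219.6,161]): print(proj("side",p),proj("top",p))
cv2.imwrite("pics/z8.png",np.hstack(o))
```

```text
[449.84 122.63 206.9 ] [-180.      0.01   90.  ] [-0.58 -0.04 -4.83] [-0.01 -0.04  0.06  0.05  0.03 -0.  ]
side 296 152
side truffle [([357.7, 217.1], 0.4)]
side dish_middle []
side pick_ring [([357.4, 230.4], 0.71)]
top 227 163
top truffle [([208.8, 167.0], 0.42)]
top dish_middle [([288.7, 220.9], 0.55)]
top pick_ring []
[356.66 215.7 ] [290.03 223.66]
[356.46 220.08] [290.25 223.76]
[357.08 229.93] [260.3  223.28]
```

View pics/z8.png

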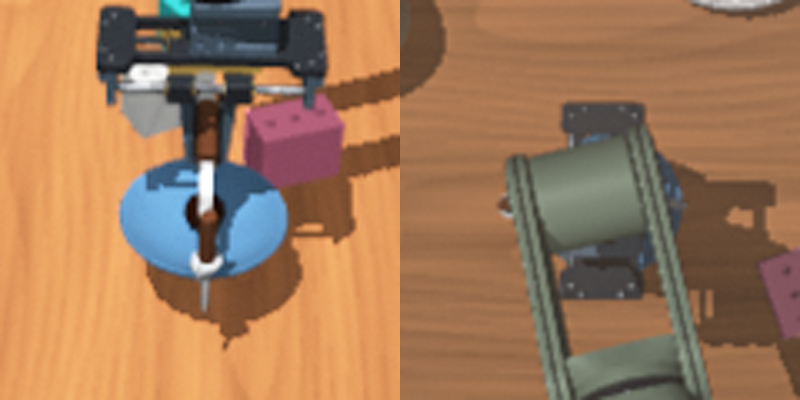

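The pick side faces +y squarely: the ring is at side px (357.4,230.4), against an expected (357.1,229.9). The dish is level and the truffle is in the middle, so I'll hand it in.

```bash
python3 -c "
from workcell import env
print(env.job_done())"
```

```text
the job is handed in; nothing more can be done
None
```

The job is handed in at about 21 s of the 61 s allowed: the pick rests on the ring, and the arm is still holding the dish level and still about 90 mm above the trolley, turned to face the balcony door (tool yaw 90.0°), with the truffle in the middle.

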